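# Set the inspection bench for the next board

## Task

Set the bench for the next board: stow the loose eyepiece upright in the empty round cutout of the case, beside its twin, pressed in until fully home, and set the finned heat sink upright, centred and squarely on the board's large chip. Stand the wide steel dish beside the board holder's left end (left as the robot sees it), centred on that end with a gap of about 30 mm, and the white jar behind the dish (on the side away from the robot), also about 30 mm clear of it. The dish and jar stand upright on the mat, in a line that runs parallel to the holder's left end; let go of everything.

Things in the scene. Friction and masses are not known exactly. Their poses are not given: they have to be found in the camera images.
- eyepiece_mid (a point): Loose eyepiece standing upright, 58 mm tall, 0.11 kg: steel barrel 30 mm across and 24 mm long below (foot bevelled to 25 mm), black eyecup 44 mm across and 34 mm long above, a flat shoulder between. Origin on its axis half-way up, 29 mm above its foot, 5 mm above the shoulder; z up. Grip the black part: fingertips must stay above the shoulder when it is stowed.
- dish_mid (a point): Wide round steel dish, open on top, straight-sided: 56 mm across, 20 mm high, wall 3 mm, 0.07 kg. Origin on its axis half-way up, 10 mm above its foot. A much smaller aluminium dish (38 mm) on the table is not part of the job.
- jar_mid (a point): Squat round closed jar, white with a black lid, 44 mm across and 42 mm high, 0.10 kg. Origin on its axis half-way up, 21 mm above its foot.
- heatsink_mid (a point): Aluminium heat sink, 36 x 36 mm, 24 mm high, 0.06 kg: a 6 mm base with five upright fins. Fins run along its x; the outer faces of the outer fins (facing its y) are 36 mm apart. Origin at its centre, 12 mm above its foot. Either fin direction is right on the chip.
- holder: Fixed board holder: flat black base 80 mm (x) by 110 mm (y), 10 mm high, with a green board, top at 12 mm. Origin: centre of its underside; x away from the robot, y to the robot's left (turned up to 0.2 rad). Its large square chip, 34 x 34 mm, is centred at x 0, y -15 mm, top 15 mm above the table. Left end: the edge at y +55 mm.
- case: Fixed black case 104 (x) by 142 mm (y), rigid grey insert, top at 36 mm. Origin: centre of underside; x away from robot, y left (turned up to 0.4 rad). Empty cutout at x 0, y -36 mm: 34 mm wide (mouth bevelled to 40), 28 deep; fixed twin eyepiece at y +36 mm, top at 70 mm. Sprung bars in the cutout hold the barrel up: press with 5 to 15 N until the shoulder meets the insert (foot at 12 mm).
Things that resemble listed ones, but are neither listed nor needed, are in the scene too. Leave any orange or purple look-alike of the part that bears eyepiece_mid alone.

How it is judged:
At the end, for the whole second after the job is handed in: Upright and at rest: eyepiece in the cutout, shoulder within 2.5 mm of home; heat sink on the chip, centred within 8 mm, square within 0.2 rad; dish within 15 mm (each way) of its place 30 mm left of the holder; jar 65 to 95 mm from dish (centres), within 25 mm in x, 22 mm in y of its place (x of eyepiece_mid in the frame of case between -0.004 and 0.004 m and y of eyepiece_mid in the frame of case between -0.04 and -0.032 m and z of eyepiece_mid in the frame of case below 0.0435 m and angle between each of eyepiece_mid, dish_mid, jar_mid, heatsink_mid's own z axis and vertical below 0.1 rad and x of dish_mid in the frame of holder between -0.015 and 0.015 m and y of dish_mid in the frame of holder between 0.098 and 0.128 m and height (world z) of dish_mid below 0.014 m and x of jar_mid in the frame of holder between 0.055 and 0.105 m and y of jar_mid in the frame of holder between 0.091 and 0.135 m and horizontal distance between jar_mid and dish_mid between 0.065 and 0.095 m and height (world z) of jar_mid below 0.025 m and x of heatsink_mid in the frame of holder between -0.008 and 0.008 m and y of heatsink_mid in the frame of holder between -0.023 and -0.007 m and z of heatsink_mid in the frame of holder between 0.024 and 0.03 m and (angle between the x axis of heatsink_mid and the x axis of holder, either way round below 0.2 rad or angle between the x axis of heatsink_mid and the y axis of holder, either way round below 0.2 rad) and linear speed of each of eyepiece, dish, jar, heatsink below 0.02 m/s); the robot touches nothing.
It also fails if it takes over 131 s, if anything falls off the work surface, if the arm or the gripper's body presses on something with over 40 N, if the wrist force passes 120 N, or if a joint passes its speed limit or range.

## Robot

A 7-joint arm with a two-finger parallel gripper is mounted at the origin on the work surface. World frame = base frame: x ahead of the robot, y to its left, z up, the work surface at z = 0. Lengths are in m, angles in rad, forces in N, time in s.
With the tool pointing down it reaches from about 0.35 to 0.775 m from the base axis. Payload 3.1 kg.
Tool frame: the origin (TCP) lies at the very end of the fingers, on their centre line; the grasp point (between the pads) lies 19 mm behind it; z points along the fingers, y is the line along which they close (so a half turn about z gives the same grasp; the last joint's range is limited). The gripper opens to 85 mm and grips with 20 to 120 N. Pads are 22 mm wide; open, the fingers measure 114 mm over their backs; the gripper's body (76 mm by 85 mm) begins 54 mm behind the grasp point. The pads swing forward as they close: fully open they stand 13 mm farther back than shut.
Start: joints at [-0.042, 0.311, 0.014, 1.512, -0.004, 1.319, -0.027], TCP at [0.55, 0, 0.231] pointing down, gripper open.
Joint ranges: [-2.7, 2.7], [-0.3, 1.91], [-1.27, 1.3], [0.12, 2.57], [-1.44, 4.58], [0.2, 2.03], [-3.05, 3.05]. Speed limits (rad/s): [2.79, 2.79, 3.14, 3.14, 3.14, 3.14, 3.14].

## Interface

Orientations are given as a unit quaternion [x, y, z, w].
In Python, from cell import * gives the robot as it stands. The module is installed in compiled form; this text tells all that it offers.
- The arm moves only by the tool carry_out, never from a script. Its argument "deltas" is a list of rows, each an object of numbers: "tx", "ty", "tz": the shift along the tool's x, y, z scaled (see below); "ax", "ay", "az": the turn, a rotation vector about the tool's x, y, z scaled (see below); "jaw": the gripper command: -1 is fully open, 1 is shut, values between are in proportion. A call has 1 to 20 rows; each row is the pose to reach, as a shift and turn from the pose commanded when the call began, along the tool's axes at that moment; what a row does not reach only later rows make up. The controller multiplies each number of a shift by 0.3 m and each number of a turn by 30 degrees. A row lasts 1/8 s, in which the tool goes at most 62.5 mm and 10.7 degrees, less where a joint would pass 70% of its speed; a pose out of reach is approached as far as the arm can. A call with a number of a shift or a turn outside -1 to 1 is refused whole. A call with a gripper value outside its range is refused whole. The fingers move at their own pace and stop on an object; the grip force is fixed at half the most. Time passes only in rows, so rows that repeat a pose let the fingers close. It gives the time, the measured TCP pose, the force, the opening and the grip force at its end, in the units of the state.
- get_state(): the state, without advancing time (a new reading comes with each control period).
- get_image(name): name is "scene" or "side" or "wrist"; returns (picture, depth): 384x512x3 uint8, blue, green, red; 384x512 float32, m along the optical axis (not along the pixel's ray), 0 where there is no reading.
- calibration(name): a dict with "fx", "fy", "cx", "cy" (pixels), "dist_coeffs" ([k1, k2, p1, p2, k3] as OpenCV has them; the pictures are not rectified), "origin" and "attitude" of the camera in the world. Camera axes: x right, y down, z forward; pixel columns grow to the right and rows downward; lengths in m; the calibration is good to about 2 mm. A picture is of the moment at which its call begins: read the wrist's pose just before it. calibration takes no time and is no camera call; for the wrist camera it gives the pose at the moment of the call.
- hand_in(): hands the job in; it is judged then, once.
Trained networks look in the newest picture that a camera, given by its name, has taken for a name from the list of things; names that differ only in an ending like _2 or _b are one class to them, and where a whole thing is asked for, a point or a joint stands for the part that bears it (a point fixed in the world has none). Each returns a list of dicts, best first, with "confidence" (0 to 1); they miss things now and then, are a little off and sometimes report something else, mostly with a low value. They report only what shows in the picture. A call takes as long as a camera call. They do not tell look-alikes from the thing itself.
- recognise(camera, target): "rect" ([centre column, centre row, width, height] in pixels, round what is visible of it).
- masks_of(camera, target): "region" (384x512 bool, what is visible of it) and "rect" ([centre column, centre row, width, height] in pixels, round what is visible of it).
The state is a dict: "time_s": time; "joint_positions": joint angles; "joint_vel": joint speeds; "joint_torque": joint torques, N m; "ee_pos": TCP position; "ee_rot": TCP orientation; "contact_force": force on the tool from outside, world axes, zero at the start; "wrist_torque": the same for the moment, N m; "grip_width": opening from 0.0 (shut) to 1.0 (fully open); "gripper_force": force on a finger pad.
Only numpy, scipy, OpenCV 4.12 (cv2) and the standard library are available. Lean on these libraries where they do the work, as an engineer would, in place of code of your own. Each camera call takes 0.05 s, during which the arm holds its last target. There are 200 camera calls.

## Working session

There is one attempt and no reset: what is moved stays moved. The work goes in short steps, Python scripts to look and compute and a tool call to move; the robot and the scene stay as the last step left them, time stands still between calls to the robot, and variables do not carry over. Pictures are saved under pics/ and viewed, at most 14 in all, crops included, and the job is handed in when it is done.

Besides the shell and the picture viewer there is one more tool, called after ">>>" by a JSON object that holds its "method" and its "body", one argument or row to a line. carry_out: Moves the arm, as the interface text tells. Its arguments: {"type":"object","properties":{"deltas":{"type":"array"}},"required":["deltas"]}

```bash
mkdir -p pics
cat > h.py <<'E'
from cell import *
import numpy as np, cv2
from scipy.spatial.transform import Rotation as R
def rot(a):
    a=np.array(a,float)
    if a.shape==(3,3): return a
    return R.from_quat(a).as_matrix() if a.size==4 else R.from_rotvec(a).as_matrix()
def cloud(name,save=None):
    c=calibration(name); im,d=get_image(name)
    if save: cv2.imwrite('pics/'+save,im)
    K=np.array([[c['fx'],0,c['cx']],[0,c['fy'],c['cy']],[0,0,1]])
    v,u=np.mgrid[0:384,0:512]
    p=cv2.undistortPoints(np.stack([u,v],-1).reshape(-1,1,2).astype(np.float64),K,np.array(c['dist_coeffs'],float)).reshape(384,512,2)
    P=np.dstack([p[...,0]*d,p[...,1]*d,d])
    W=P@rot(c['attitude']).T+np.array(c['origin'])
    W[d==0]=np.nan
    return im,W
E
python3 - <<'E'
from h import *
s=get_state();print(s)
for n in ["scene","side","wrist"]:
    c=calibration(n);print(n,c)
    im,W=cloud(n,n+'0.png'); np.save(n+'0.npy',W)
    for t in ["eyepiece_mid","dish_mid","jar_mid","heatsink_mid","holder","case"]:
        for m in masks_of(n,t):
            P=W[m['region']];P=P[~np.isnan(P[:,0])]
            if len(P): print(n,t,round(m['confidence'],2),np.round(m['rect']),len(P),np.median(P,0).round(3),np.percentile(P,[3,97],axis=0).round(3).tolist())
ims=[cv2.imread(f'pics/{n}0.png') for n in ["scene","side","wrist"]]
E
```

```text
{'time_s': 0.0, 'joint_positions': array([-0.04172887,  0.31171007,  0.01399463,  1.5130681 , -0.00441125,
        1.31919964, -0.02719378]), 'joint_vel': array([-4.40943954e-05, -3.20781313e-04,  1.60148674e-03,  2.90257875e-03,
        1.49768446e-03, -3.03013988e-04,  2.16785601e-04]), 'joint_torque': array([-8.45983850e-04, -3.79911804e+01,  1.45537080e-01, -2.30588043e+01,
        1.22032766e-02,  1.37352623e-02,  4.05736500e-06]), 'ee_pos': array([5.49265054e-01, 3.00410754e-05, 2.30225184e-01]), 'ee_rot': array([ 0.70706864,  0.70714394, -0.00086228, -0.00080133]), 'contact_force': array([-0.21976736,  0.16574522, -0.56172284]), 'wrist_torque': array([ 0.01804197,  0.00519004, -0.00868246]), 'gripper_force': 0.0, 'grip_width': 1.0005110554071182}
scene {'fx': 349.5210268953828, 'fy': 349.5210268953828, 'cx': 255.77749341344608, 'cy': 193.78129508018338, 'dist_coeffs': array([-0.00108404,  0.        ,  0.        ,  0.        ,  0.        ]), 'origin': array([ 1.0362463 , -0.09444361,  0.57497743]), 'attitude': array([ 0.71686658,  0.59883268, -0.23398341, -0.26972856])}
scene e
[... 2627 characters left out ...]
wrist eyepiece_mid 0.73 [291. 178.  36.  38.] 1131 [ 0.594 -0.003  0.058] [[0.575, -0.024, 0.034], [0.614, 0.015, 0.06]]
wrist eyepiece_mid 0.72 [356. 104.  45.  40.] 1540 [0.663 0.081 0.058] [[0.646, 0.062, 0.032], [0.686, 0.1, 0.06]]
wrist eyepiece_mid 0.56 [425.  82.  54.  44.] 1914 [0.741 0.106 0.058] [[0.726, 0.086, 0.003], [0.768, 0.125, 0.06]]
wrist jar_mid 0.63 [316. 313.  30.  30.] 762 [ 0.646 -0.223  0.033] [[0.628, -0.239, 0.003], [0.667, -0.217, 0.044]]
wrist heatsink_mid 0.76 [136.  17.  52.  32.] 1142 [0.41 0.18 0.02] [[0.389, 0.164, 0.003], [0.429, 0.195, 0.026]]
wrist holder 0.65 [240. 293.  57.  56.] 2639 [ 0.536 -0.199  0.013] [[0.496, -0.244, 0.003], [0.572, -0.16, 0.017]]
```

Run:
```python
import cv2,numpy as np
a=cv2.imread('pics/scene0.png')[100:310,90:400];b=cv2.imread('pics/wrist0.png')
cv2.imwrite('pics/v1.png',np.vstack([cv2.resize(a,None,fx=1.9,fy=1.9,interpolation=3)[:,:589]]))
cv2.imwrite('pics/v2.png',b)
```

```text
(no output)
```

View pics/v1.png

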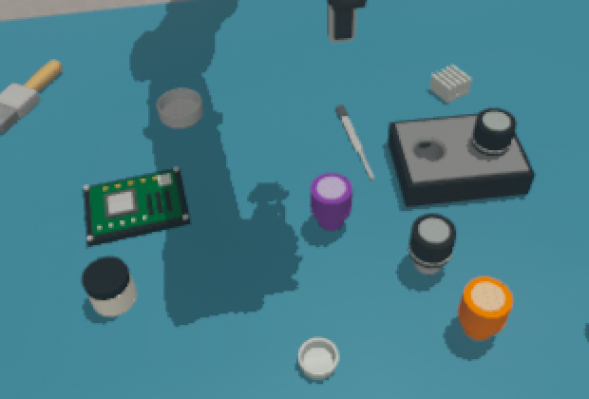

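View pics/v2.png

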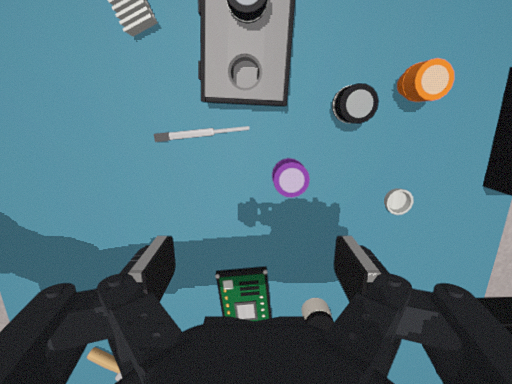

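Scene view (crop scale 1.9, offset 90,100): the real black eyepiece is at crop (433,240), with purple (332,200) and orange (486,305) look-alikes. The case's empty cutout is at (430,150), the heat sink at (451,82), the dish at (180,107), the jar at (110,285) and the holder at (136,205). The small aluminium dish is at (318,358). The wrist view agrees with this.

```bash
cat >> h.py <<'E'
def sel(W,x,y,z):
    P=W.reshape(-1,3);P=P[~np.isnan(P[:,0])]
    return P[(P[:,0]>x[0])&(P[:,0]<x[1])&(P[:,1]>y[0])&(P[:,1]<y[1])&(P[:,2]>z[0])&(P[:,2]<z[1])]
def rect(P):
    if len(P)<20: return None
    (c,s,a)=cv2.minAreaRect((P[:,:2]*1000).astype(np.float32)); return np.round(c,1),np.round(s,1),round(a,1),len(P)
def circ(P):
    if len(P)<20: return None
    c,r=cv2.minEnclosingCircle((P[:,:2]*1000).astype(np.float32)); return np.round(c,1),round(r,1),len(P)
E
python3 - <<'E'
from h import *
for n in ["scene","side","wrist"]:
    W=np.load(n+'0.npy');print(n)
    print('case',rect(sel(W,(.46,.62),(.05,.24),(.033,.039))))
    print('twin',circ(sel(W,(.46,.62),(.05,.24),(.065,.075))))
    print('hole',circ(sel(W,(.50,.58),(.09,.14),(.0,.028))))
    print('eye',circ(sel(W,(.63,.71),(.04,.12),(.05,.07))))
    print('hold',rect(sel(W,(.47,.6),(-.3,-.14),(.007,.02))))
    print('chip',rect(sel(W,(.47,.6),(-.3,-.14),(.0142,.0165))))
    print('hs',rect(sel(W,(.37,.45),(.14,.22),(.018,.03))))
    print('dish',circ(sel(W,(.34,.43),(-.2,-.12),(.014,.026))))
    print('jar',circ(sel(W,(.6,.7),(-.28,-.2),(.036,.05))))
E
```

```text
scene
case (array([540.6, 151.3]), array([142.7, 105.3]), 86.3, 1690)
twin (array([542.5, 187.2]), 22.1, 265)
hole (array([532.8, 118.4]), 15.7, 111)
eye (array([667.2,  80.2]), 22.2, 404)
hold (array([ 534.2, -217.8]), array([ 83.8, 109.9]), 6.0, 1556)
chip (array([ 535.5, -220.6]), array([ 67.3, 100.7]), 3.4, 265)
hs (array([408. , 185.7]), array([38.6, 39. ]), 22.7, 172)
dish (array([ 386.7, -161.2]), 29.2, 138)
jar (array([ 649. , -238.7]), 22.6, 419)
side
case (array([539.9, 149.6]), array([143. , 106.6]), 86.6, 1059)
twin (array([543. , 186.5]), 23.5, 160)
hole (array([543. , 119.3]), 15.9, 63)
eye (array([666.2,  80.7]), 24.1, 178)
hold (array([ 534.9, -219.1]), array([ 83. , 109.9]), 5.5, 1644)
chip (array([ 533.8, -224.9]), array([71.2, 95.7]), 2.2, 290)
hs (array([407. , 184.1]), array([40. , 40.2]), 22.7, 171)
dish (array([ 386.7, -162.8]), 29.1, 239)
jar (array([ 649.1, -240.8]), 22.7, 274)
wrist
case (array([540.2, 136. ]), array([111.7, 104. ]), 87.8, 7886)
twin (array([542.9, 177.7]), 19.2, 413)
hole (array([539.4, 116.5]), 17.0, 646)
eye (array([667.4,  80.5]), 22.4, 1326)
hold (array([ 534.7, -208.1]), array([80.6, 94.1]), 5.8, 2477)
chip (array([ 536.8, -208.5]), array([62.3, 82.5]), 6.7, 532)
hs (array([408.3, 185.2]), array([36.4, 36.9]), 24.5, 689)
dish None
jar (array([ 648.9, -233.3]), 21.1, 330)
```

```bash
cat >> h.py <<'E'
def plan(*wps):
    """wps: (x,y,z,yawdeg) world; yaw of tool y axis relative to world x. prints scaled deltas from now"""
    s=get_state();p=np.array(s['ee_pos']);M=rot(s['ee_rot'])
    y=M[:,1];print('t',round(s['time_s'],2),'p',p.round(4),'yaw',round(np.degrees(np.arctan2(y[1],y[0])),2),'F',np.round(s['contact_force'],1),'w',round(s['grip_width']*85,1),'gf',round(s['gripper_force'],1))
    for w in wps:
        T=(R.from_euler('z',w[3],degrees=True)*R.from_matrix([[0,1,0],[1,0,0],[0,0,-1]])).as_matrix()
        d=M.T@(np.array(w[:3])-p)/.3; a=np.degrees(R.from_matrix(M.T@T).as_rotvec())/30
        print(w,'t',d.round(4),'a',a.round(4))
E
python3 -c "
from h import *
plan((.667,.0805,.13,0),(.667,.0805,.027,0))"
```

```text
t 1.05 p [0.55   0.     0.2313] yaw 0.0 F [-0.  -1.1  0. ] w 85.3 gf 0.0
(0.667, 0.0805, 0.13, 0) t [0.2683 0.3899 0.3377] a [0.0001 0.     0.    ]
(0.667, 0.0805, 0.027, 0) t [0.2683 0.3899 0.681 ] a [0.0001 0.     0.    ]
```

>>> {"method": "carry_out", "body": {
  "deltas": [
    {"tx":0.268,"ty":0.39,"tz":0.2,"jaw":-0.46},
    {"tx":0.268,"ty":0.39,"tz":0.2,"jaw":-0.46},
    {"tx":0.268,"ty":0.39,"tz":0.2,"jaw":-0.46},
    {"tx":0.268,"ty":0.39,"tz":0.338,"jaw":-0.46},
    {"tx":0.268,"ty":0.39,"tz":0.338,"jaw":-0.46},
    {"tx":0.268,"ty":0.39,"tz":0.338,"jaw":-0.46},
    {"tx":0.268,"ty":0.39,"tz":0.338,"jaw":-0.46}
  ]
}}

```text
$.deltas[0]: bad value
```

```bash
python3 -c "
from h import *
plan((.667,.0805,.027,0))
im,W=cloud('wrist','w1.png')
print(circ(sel(W,(.63,.71),(.04,.12),(.05,.07))),circ(sel(W,(.63,.70),(.04,.12),(.055,.062))))"
```

```text
t 1.05 p [0.55   0.     0.2313] yaw 0.0 F [-0.  -1.1  0. ] w 85.3 gf 0.0
(0.667, 0.0805, 0.027, 0) t [0.2683 0.3899 0.681 ] a [0.0001 0.     0.    ]
(array([667.1,  80.8]), 22.4, 1328) (array([667.1,  80.8]), 22.4, 1283)
```

View pics/w1.png

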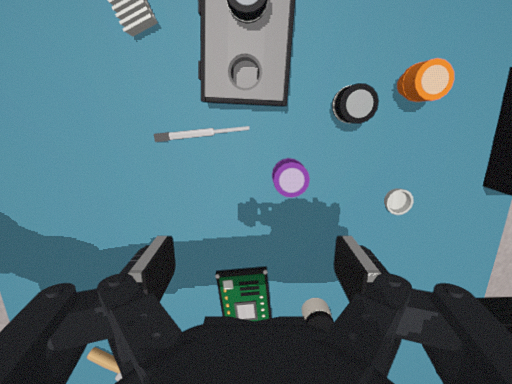

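The picture is the same as before, because the move was refused. Each row probably needs all seven numbers.

>>> {"method": "carry_out", "body": {
  "deltas": [
    {"tx":0.268,"ty":0.39,"tz":0.2,"ax":0,"ay":0,"az":0,"jaw":-0.46},
    {"tx":0.268,"ty":0.39,"tz":0.2,"ax":0,"ay":0,"az":0,"jaw":-0.46},
    {"tx":0.268,"ty":0.39,"tz":0.2,"ax":0,"ay":0,"az":0,"jaw":-0.46},
    {"tx":0.268,"ty":0.39,"tz":0.338,"ax":0,"ay":0,"az":0,"jaw":-0.46},
    {"tx":0.268,"ty":0.39,"tz":0.338,"ax":0,"ay":0,"az":0,"jaw":-0.46},
    {"tx":0.268,"ty":0.39,"tz":0.338,"ax":0,"ay":0,"az":0,"jaw":-0.46}
  ]
}}

```text
time_s: 1.85
ee_pos: [0.6676, 0.08, 0.1312]
ee_rot: [0.707, 0.707, 0.001, 0.001]
contact_force: [0.5, 0.1, 0.1]
grip_width: 0.728
gripper_force: 0.0
```

```bash
python3 -c "
from h import *
plan((.667,.0805,.027,0))
im,W=cloud('wrist','w2.png')
print(circ(sel(W,(.63,.71),(.04,.12),(.05,.07))),circ(sel(W,(.63,.70),(.04,.12),(.055,.062))))"
```

```text
t 1.85 p [0.6676 0.08   0.1312] yaw -0.04 F [0.5 0.1 0.1] w 61.9 gf 0.0
(0.667, 0.0805, 0.027, 0) t [ 0.0019 -0.0025  0.3474] a [ 0.003   0.0003 -0.0013]
(array([667.7,  81.5]), 22.0, 2074) (array([667.9,  81.3]), 22.0, 2020)
```

View pics/w2.png

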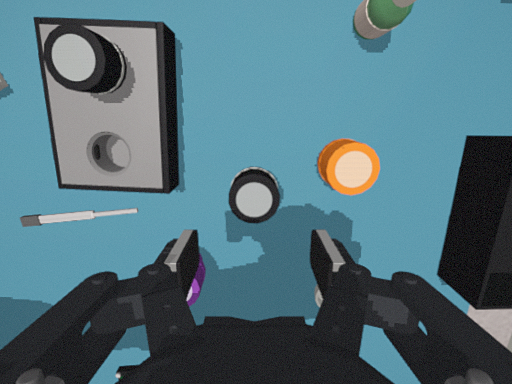

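The eyepiece is at (254,197), centred between the fingers, with orange at (350,165) clear of them. The cutout is at (108,152). Going down to grip.

>>> {"method": "carry_out", "body": {
  "deltas": [
    {"tx":0.004,"ty":-0.001,"tz":0.15,"ax":0,"ay":0,"az":0,"jaw":-0.46},
    {"tx":0.004,"ty":-0.001,"tz":0.25,"ax":0,"ay":0,"az":0,"jaw":-0.46},
    {"tx":0.004,"ty":-0.001,"tz":0.32,"ax":0,"ay":0,"az":0,"jaw":-0.46},
    {"tx":0.004,"ty":-0.001,"tz":0.347,"ax":0,"ay":0,"az":0,"jaw":-0.46},
    {"tx":0.004,"ty":-0.001,"tz":0.347,"ax":0,"ay":0,"az":0,"jaw":-0.46},
    {"tx":0.004,"ty":-0.001,"tz":0.347,"ax":0,"ay":0,"az":0,"jaw":1},
    {"tx":0.004,"ty":-0.001,"tz":0.347,"ax":0,"ay":0,"az":0,"jaw":1},
    {"tx":0.004,"ty":-0.001,"tz":0.347,"ax":0,"ay":0,"az":0,"jaw":1},
    {"tx":0.004,"ty":-0.001,"tz":0.347,"ax":0,"ay":0,"az":0,"jaw":1},
    {"tx":0.004,"ty":-0.001,"tz":0.347,"ax":0,"ay":0,"az":0,"jaw":1}
  ]
}}

```text
time_s: 3.15
ee_pos: [0.6683, 0.0819, 0.028]
ee_rot: [0.707, 0.707, 0.002, 0.001]
contact_force: [-0.4, -0.8, 5.0]
grip_width: 0.489
gripper_force: 61.0
```

```bash
python3 -c "
from h import *
plan((.667,.0808,.16,0),(.538,.1146,.16,0))"
```

```text
t 3.15 p [0.6683 0.0819 0.028 ] yaw 0.0 F [-0.4 -0.8  5. ] w 41.6 gf 61.0
(0.667, 0.0808, 0.16, 0) t [-0.0034 -0.0027 -0.4399] a [ 0.0074 -0.001   0.0001]
(0.538, 0.1146, 0.16, 0) t [ 0.1093 -0.4327 -0.4416] a [ 0.0074 -0.001   0.0001]
```

>>> {"method": "carry_out", "body": {
  "deltas": [
    {"tx":0,"ty":0,"tz":-0.18,"ax":0,"ay":0,"az":0,"jaw":1},
    {"tx":0,"ty":0,"tz":-0.36,"ax":0,"ay":0,"az":0,"jaw":1},
    {"tx":0.109,"ty":-0.43,"tz":-0.36,"ax":0,"ay":0,"az":0,"jaw":1},
    {"tx":0.109,"ty":-0.43,"tz":-0.36,"ax":0,"ay":0,"az":0,"jaw":1},
    {"tx":0.109,"ty":-0.43,"tz":-0.36,"ax":0,"ay":0,"az":0,"jaw":1},
    {"tx":0.109,"ty":-0.43,"tz":-0.36,"ax":0,"ay":0,"az":0,"jaw":1},
    {"tx":0.109,"ty":-0.43,"tz":-0.36,"ax":0,"ay":0,"az":0,"jaw":1}
  ]
}}

```text
time_s: 4.03
ee_pos: [0.5399, 0.1136, 0.1344]
ee_rot: [0.708, 0.707, 0.001, 0.001]
contact_force: [0.8, 0.9, -0.8]
grip_width: 0.488
gripper_force: 61.3
```

Run:
```python
from h import *
plan((.538,.1146,.06,0))
im,W=cloud('wrist','w3.png')
s=get_state();p=s['ee_pos']
print('held',circ(sel(W,(p[0]-.04,p[0]+.04),(p[1]-.04,p[1]+.04),(.125,.165))))
print('case',rect(sel(W,(.46,.62),(.05,.24),(.033,.039))),'twin',circ(sel(W,(.46,.62),(.13,.24),(.067,.073))))
W=cloud('scene')[1]
for z in ((.152,.17),(.13,.17)): print('held scene',circ(sel(W,(p[0]-.025,p[0]+.025),(p[1]-.03,p[1]+.03),z)))
```

```text
t 4.03 p [0.5399 0.1136 0.1344] yaw -0.08 F [ 0.8  0.9 -0.8] w 41.5 gf 61.3
(0.538, 0.1146, 0.06, 0) t [ 0.0033 -0.0069  0.248 ] a [ 0.0053  0.0003 -0.0028]
held (array([540.3, 120.5]), 34.4, 5179)
case (array([541.5, 152.5]), array([141.7, 104.2]), 87.2, 13554) twin (array([543.2, 188.1]), 21.9, 2833)
held scene (array([539.5, 108.6]), 25.2, 206)
held scene (array([539.7, 108.6]), 25.3, 308)
```

View pics/w3.png

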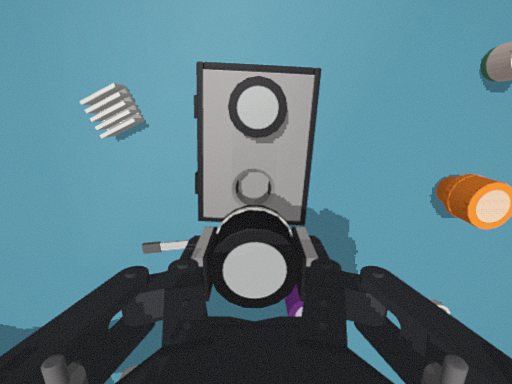

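The cutout shows at (255,187), the twin at (258,107), and the held eyepiece at (255,270) is upright. The heat sink's fins run from lower left to upper right, around (112,110). Combining the measurements puts the insertion TCP at about (0.5396, 0.1165).

>>> {"method": "carry_out", "body": {
  "deltas": [
    {"tx":0.01,"ty":-0.001,"tz":0.1,"ax":0.005,"ay":0,"az":0,"jaw":1},
    {"tx":0.01,"ty":-0.001,"tz":0.18,"ax":0.005,"ay":0,"az":0,"jaw":1},
    {"tx":0.01,"ty":-0.001,"tz":0.2,"ax":0.005,"ay":0,"az":0,"jaw":1},
    {"tx":0.01,"ty":-0.001,"tz":0.2,"ax":0.005,"ay":0,"az":0,"jaw":1},
    {"tx":0.01,"ty":-0.001,"tz":0.2,"ax":0.005,"ay":0,"az":0,"jaw":1}
  ]
}}

```text
time_s: 4.75
ee_pos: [0.5387, 0.1175, 0.075]
ee_rot: [0.707, 0.707, 0.0, -0.0]
contact_force: [0.5, 0.7, -0.1]
grip_width: 0.488
gripper_force: 61.3
```

Run:
```python
from h import *
plan((.5396,.1165,.05,0),(.5396,.1165,.040,0))
```

```text
t 4.75 p [0.5387 0.1175 0.075 ] yaw -0.02 F [ 0.5  0.7 -0.1] w 41.5 gf 61.3
(0.5396, 0.1165, 0.05, 0) t [-0.0032  0.003   0.0832] a [-0.0002 -0.001  -0.0006]
(0.5396, 0.1165, 0.04, 0) t [-0.0032  0.003   0.1165] a [-0.0002 -0.001  -0.0006]
```

>>> {"method": "carry_out", "body": {
  "deltas": [
    {"tx":-0.003,"ty":0.003,"tz":0.02,"ax":0,"ay":0,"az":0,"jaw":1},
    {"tx":-0.003,"ty":0.003,"tz":0.035,"ax":0,"ay":0,"az":0,"jaw":1},
    {"tx":-0.003,"ty":0.003,"tz":0.05,"ax":0,"ay":0,"az":0,"jaw":1},
    {"tx":-0.003,"ty":0.003,"tz":0.06,"ax":0,"ay":0,"az":0,"jaw":1},
    {"tx":-0.003,"ty":0.003,"tz":0.07,"ax":0,"ay":0,"az":0,"jaw":1},
    {"tx":-0.003,"ty":0.003,"tz":0.08,"ax":0,"ay":0,"az":0,"jaw":1},
    {"tx":-0.003,"ty":0.003,"tz":0.08,"ax":0,"ay":0,"az":0,"jaw":1},
    {"tx":-0.003,"ty":0.003,"tz":0.08,"ax":0,"ay":0,"az":0,"jaw":1}
  ]
}}

```text
time_s: 5.75
ee_pos: [0.5389, 0.1165, 0.0499]
ee_rot: [0.707, 0.707, -0.0, -0.0]
contact_force: [1.6, 0.3, -1.0]
grip_width: 0.482
gripper_force: 61.3
```

Run:
```python
from h import *
plan((.5396,.1165,.040,0))
```

```text
t 5.75 p [0.5389 0.1165 0.0499] yaw -0.0 F [ 1.6  0.3 -1. ] w 41.0 gf 61.3
(0.5396, 0.1165, 0.04, 0) t [0.0001 0.0022 0.0329] a [-0.0022 -0.0004 -0.    ]
```

Foot is now about 22 mm above the table and inside the mouth. I'll press on gently.

>>> {"method": "carry_out", "body": {
  "deltas": [
    {"tx":0,"ty":0,"tz":0.008,"ax":0,"ay":0,"az":0,"jaw":1},
    {"tx":0,"ty":0,"tz":0.016,"ax":0,"ay":0,"az":0,"jaw":1},
    {"tx":0,"ty":0,"tz":0.024,"ax":0,"ay":0,"az":0,"jaw":1},
    {"tx":0,"ty":0,"tz":0.03,"ax":0,"ay":0,"az":0,"jaw":1},
    {"tx":0,"ty":0,"tz":0.03,"ax":0,"ay":0,"az":0,"jaw":1},
    {"tx":0,"ty":0,"tz":0.03,"ax":0,"ay":0,"az":0,"jaw":1}
  ]
}}

```text
time_s: 6.5
ee_pos: [0.5386, 0.1164, 0.0406]
ee_rot: [0.707, 0.707, -0.001, -0.001]
contact_force: [3.0, -0.7, -0.6]
grip_width: 0.491
gripper_force: 61.4
```

Run:
```python
from h import *
plan((.5396,.1165,.040,0))
W=cloud('scene')[1]
Q=sel(W,(.51,.57),(.09,.145),(.045,.09)); print(np.percentile(Q[:,2],[50,90]).round(4))
Q=sel(W,(.51,.57),(.165,.21),(.06,.09)); print('twin z',np.percentile(Q[:,2],[50,90]).round(4))
```

```text
t 6.5 p [0.5386 0.1164 0.0406] yaw 0.0 F [ 3.  -0.7 -0.6] w 41.7 gf 61.4
(0.5396, 0.1165, 0.04, 0) t [0.0003 0.0033 0.002 ] a [-0.0036 -0.0001  0.    ]
[0.0703 0.0762]
twin z [0.0702 0.0717]
```

>>> {"method": "carry_out", "body": {
  "deltas": [
    {"tx":0,"ty":0.001,"tz":0.004,"ax":0,"ay":0,"az":0,"jaw":1},
    {"tx":0,"ty":0.001,"tz":0.007,"ax":0,"ay":0,"az":0,"jaw":1},
    {"tx":0,"ty":0.001,"tz":0.007,"ax":0,"ay":0,"az":0,"jaw":1},
    {"tx":0,"ty":0.001,"tz":0.007,"ax":0,"ay":0,"az":0,"jaw":1}
  ]
}}

```text
time_s: 7.05
ee_pos: [0.5387, 0.1165, 0.0401]
ee_rot: [0.707, 0.707, -0.001, -0.001]
contact_force: [0.1, 0.1, 7.9]
grip_width: 0.49
gripper_force: 62.2
```

>>> {"method": "carry_out", "body": {
  "deltas": [
    {"tx":0,"ty":0,"tz":0.003,"ax":0,"ay":0,"az":0,"jaw":1},
    {"tx":0,"ty":0,"tz":0.006,"ax":0,"ay":0,"az":0,"jaw":1},
    {"tx":0,"ty":0,"tz":0.006,"ax":0,"ay":0,"az":0,"jaw":1}
  ]
}}

```text
time_s: 7.42
ee_pos: [0.5388, 0.1165, 0.04]
ee_rot: [0.707, 0.707, -0.001, -0.001]
contact_force: [-3.3, -1.7, 16.7]
grip_width: 0.482
gripper_force: 63.2
```

Run:
```python
from h import *
plan((.5396,.1165,.040,0))
import time
for n in ('scene','side'):
    im,W=cloud(n,n+'5.png')
    Q=sel(W,(.51,.57),(.09,.145),(.06,.09)); h=np.histogram(Q[:,2],bins=np.arange(.064,.082,.001));print(h[0])
    Q=sel(W,(.51,.57),(.165,.21),(.06,.09)); h=np.histogram(Q[:,2],bins=np.arange(.064,.082,.001));print(h[0])
a=cv2.imread('pics/scene5.png')[130:230,270:390]; b=cv2.imread('pics/side5.png')[110:210,150:270]
cv2.imwrite('pics/v5.png',cv2.resize(np.hstack([a,b]),None,fx=3.3,fy=3.3,interpolation=3))
```

```text
t 7.42 p [0.5388 0.1165 0.04  ] yaw 0.0 F [-3.3 -1.7 16.7] w 41.0 gf 63.2
(0.5396, 0.1165, 0.04, 0) t [0.0001 0.0028 0.    ] a [-0.0034 -0.      0.0002]
[ 7  6  3  8  6 24 39 41 12  3  6  4  3  1  4  6  1]
[ 6 10  7  6 13 54 93 73 12  2  0  0  0  0  0  0  0]
[13  5  9  7 10 42 51 34 10  5  3  6  4  2 11  3  2]
[0 0 0 0 0 5 2 3 0 0 0 0 0 0 0 0 0]
```

View pics/v5.png

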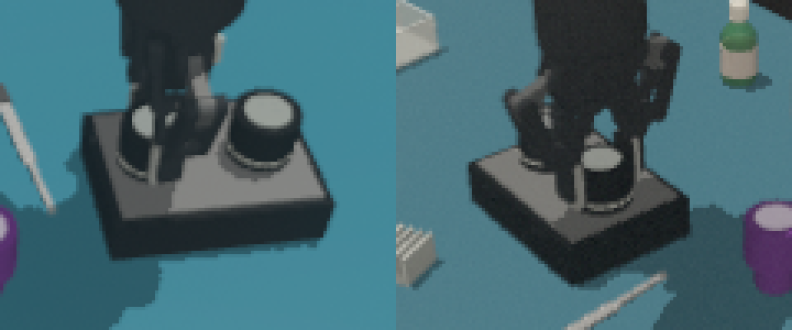

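Both views show the eyepiece seated, its top level with the twin's at 70 mm, and the shoulder stops hard at 17 N. I'll ease off, release and rise.

>>> {"method": "carry_out", "body": {
  "deltas": [
    {"tx":0,"ty":0,"tz":-0.006,"ax":0,"ay":0,"az":0,"jaw":1},
    {"tx":0,"ty":0,"tz":-0.006,"ax":0,"ay":0,"az":0,"jaw":-0.46},
    {"tx":0,"ty":0,"tz":-0.006,"ax":0,"ay":0,"az":0,"jaw":-0.46},
    {"tx":0,"ty":0,"tz":-0.006,"ax":0,"ay":0,"az":0,"jaw":-0.46},
    {"tx":0,"ty":0,"tz":-0.006,"ax":0,"ay":0,"az":0,"jaw":-0.46},
    {"tx":0,"ty":0,"tz":-0.1,"ax":0,"ay":0,"az":0,"jaw":-0.46},
    {"tx":0,"ty":0,"tz":-0.2,"ax":0,"ay":0,"az":0,"jaw":-0.46},
    {"tx":0,"ty":0,"tz":-0.4,"ax":0,"ay":0,"az":0,"jaw":-0.46},
    {"tx":0,"ty":0,"tz":-0.4,"ax":0,"ay":0,"az":0,"jaw":-0.46},
    {"tx":0,"ty":0,"tz":-0.4,"ax":0,"ay":0,"az":0,"jaw":-0.46}
  ]
}}

```text
time_s: 8.78
ee_pos: [0.5384, 0.1164, 0.1566]
ee_rot: [0.707, 0.707, -0.001, -0.001]
contact_force: [-0.5, -0.3, 0.0]
grip_width: 0.726
gripper_force: 0.0
```

Run:
```python
from h import *
plan((.408,.185,.12,24),(.408,.185,.12,-66))
for n in ('scene','wrist'):
    im,W=cloud(n,n+'6.png')
    Q=sel(W,(.51,.57),(.09,.145),(.06,.09)); print('eye',circ(Q),np.percentile(Q[:,2],[10,50,90]).round(4))
    Q=sel(W,(.51,.57),(.165,.21),(.06,.09)); print('twin',circ(Q),np.median(Q[:,2]).round(4))
```

```text
t 8.78 p [0.5384 0.1164 0.1566] yaw 0.01 F [-0.5 -0.3  0. ] w 61.7 gf 0.0
(0.408, 0.185, 0.12, 24) t [ 0.2288 -0.4343  0.1235] a [-0.006  -0.001  -0.7997]
(0.408, 0.185, 0.12, -66) t [ 0.2288 -0.4343  0.1235] a [-0.0052  0.0037  2.2003]
eye (array([539.4, 114.7]), 22.9, 315) [0.0646 0.0708 0.0725]
twin (array([542.1, 187.4]), 23.0, 306) 0.0704
eye (array([540.6, 116.1]), 21.9, 1900) [0.07   0.0712 0.0722]
twin (array([543.2, 187.9]), 21.9, 2310) 0.0707
```

The eyepiece sits level with its twin after release. Next is the heat sink: its fins run at about +24°, so the tool yaw is −66°. The turn takes several calls.

>>> {"method": "carry_out", "body": {
  "deltas": [
    {"tx":0.229,"ty":-0.434,"tz":0.1,"ax":0,"ay":0,"az":1,"jaw":-0.46},
    {"tx":0.229,"ty":-0.434,"tz":0.1,"ax":0,"ay":0,"az":1,"jaw":-0.46},
    {"tx":0.229,"ty":-0.434,"tz":0.1,"ax":0,"ay":0,"az":1,"jaw":-0.46},
    {"tx":0.229,"ty":-0.434,"tz":0.1,"ax":0,"ay":0,"az":1,"jaw":-0.46}
  ]
}}

```text
time_s: 9.38
ee_pos: [0.4051, 0.1858, 0.1254]
ee_rot: [0.865, 0.502, -0.004, -0.001]
contact_force: [1.1, -0.2, 0.1]
grip_width: 0.725
gripper_force: 0.0
```

>>> {"method": "carry_out", "body": {
  "deltas": [
    {"tx":0,"ty":0,"tz":0,"ax":0,"ay":0,"az":1,"jaw":-0.46},
    {"tx":0,"ty":0,"tz":0,"ax":0,"ay":0,"az":1,"jaw":-0.46},
    {"tx":0,"ty":0,"tz":0,"ax":0,"ay":0,"az":1,"jaw":-0.46},
    {"tx":0,"ty":0,"tz":0,"ax":0,"ay":0,"az":1,"jaw":-0.46}
  ]
}}

```text
time_s: 9.88
ee_pos: [0.4095, 0.1841, 0.1268]
ee_rot: [0.966, 0.259, -0.001, 0.0]
contact_force: [-1.2, 0.3, -0.2]
grip_width: 0.729
gripper_force: 0.0
```

Run:
```python
from h import *
plan((.408,.185,.005,-66))
im,W=cloud('wrist','w7.png')
for z in ((.018,.03),(.021,.028)): print('hs',rect(sel(W,(.37,.45),(.14,.23),z)))
# fin-top line direction
Q=sel(W,(.38,.44),(.15,.22),(.0225,.027));print(len(Q))
```

```text
t 9.88 p [0.4095 0.1841 0.1268] yaw -59.93 F [-1.2  0.3 -0.2] w 62.0 gf 0.0
(0.408, 0.185, 0.005, -66) t [-0.0015 -0.005   0.4059] a [-0.0006  0.0056  0.2022]
hs (array([408.7, 186.3]), array([36.2, 36. ]), 24.5, 689)
hs (array([408.7, 186.3]), array([36.2, 36. ]), 24.4, 655)
641
```

View pics/w7.png

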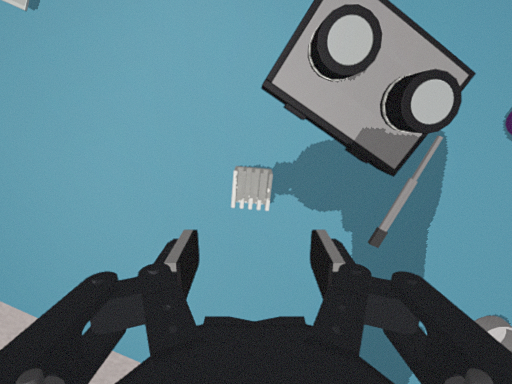

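The heat sink is at (252,188), with its fins running parallel to the pads. Turning the last 5.6° and descending to grip.

>>> {"method": "carry_out", "body": {
  "deltas": [
    {"tx":0.002,"ty":-0.006,"tz":0.15,"ax":0,"ay":0,"az":0.186,"jaw":-0.46},
    {"tx":0.002,"ty":-0.006,"tz":0.28,"ax":0,"ay":0,"az":0.186,"jaw":-0.46},
    {"tx":0.002,"ty":-0.006,"tz":0.36,"ax":0,"ay":0,"az":0.186,"jaw":-0.46},
    {"tx":0.002,"ty":-0.006,"tz":0.4,"ax":0,"ay":0,"az":0.186,"jaw":-0.46},
    {"tx":0.002,"ty":-0.006,"tz":0.405,"ax":0,"ay":0,"az":0.186,"jaw":-0.46},
    {"tx":0.002,"ty":-0.006,"tz":0.405,"ax":0,"ay":0,"az":0.186,"jaw":-0.46},
    {"tx":0.002,"ty":-0.006,"tz":0.405,"ax":0,"ay":0,"az":0.186,"jaw":1},
    {"tx":0.002,"ty":-0.006,"tz":0.405,"ax":0,"ay":0,"az":0.186,"jaw":1},
    {"tx":0.002,"ty":-0.006,"tz":0.405,"ax":0,"ay":0,"az":0.186,"jaw":1},
    {"tx":0.002,"ty":-0.006,"tz":0.405,"ax":0,"ay":0,"az":0.186,"jaw":1},
    {"tx":0.002,"ty":-0.006,"tz":0.405,"ax":0,"ay":0,"az":0.186,"jaw":1}
  ]
}}

```text
time_s: 11.3
ee_pos: [0.4089, 0.1875, 0.0069]
ee_rot: [0.977, 0.212, -0.0, -0.001]
contact_force: [-0.5, -0.2, 6.9]
grip_width: 0.4
gripper_force: 60.9
```

Run:
```python
from h import *
plan((.4087,.1857,.13,-65.5),(.472,-.024,.13,-84.3),(.536,-.2334,.13,-84.3))
```

```text
t 11.3 p [0.4089 0.1875 0.0069] yaw -65.56 F [-0.5 -0.2  6.9] w 34.0 gf 60.9
(0.4087, 0.1857, 0.13, -65.5) t [-0.0032  0.0047 -0.4104] a [-0.0022 -0.0004 -0.0022]
(0.472, -0.024, 0.13, -84.3) t [-0.1002  0.7284 -0.4113] a [-2.300e-03 -1.000e-04  6.245e-01]
(0.536, -0.2334, 0.13, -84.3) t [-0.1947  1.4521 -0.4121] a [-2.300e-03 -1.000e-04  6.245e-01]
```

>>> {"method": "carry_out", "body": {
  "deltas": [
    {"tx":0,"ty":0,"tz":-0.2,"ax":0,"ay":0,"az":0,"jaw":1},
    {"tx":0,"ty":0,"tz":-0.4,"ax":0,"ay":0,"az":0,"jaw":1},
    {"tx":-0.1,"ty":0.73,"tz":-0.41,"ax":0,"ay":0,"az":0.625,"jaw":1},
    {"tx":-0.1,"ty":0.73,"tz":-0.41,"ax":0,"ay":0,"az":0.625,"jaw":1},
    {"tx":-0.1,"ty":0.73,"tz":-0.41,"ax":0,"ay":0,"az":0.625,"jaw":1},
    {"tx":-0.1,"ty":0.73,"tz":-0.41,"ax":0,"ay":0,"az":0.625,"jaw":1},
    {"tx":-0.1,"ty":0.73,"tz":-0.41,"ax":0,"ay":0,"az":0.625,"jaw":1}
  ]
}}

```text
time_s: 12.18
ee_pos: [0.4716, -0.0288, 0.1287]
ee_rot: [0.999, 0.046, -0.001, 0.001]
contact_force: [-0.4, 1.5, -1.0]
grip_width: 0.405
gripper_force: 60.2
```

Run:
```python
from h import *
plan((.536,-.2334,.13,-84.3))
```

```text
t 12.18 p [ 0.4716 -0.0288  0.1287] yaw -84.73 F [-0.4  1.5 -1. ] w 34.4 gf 60.2
(0.536, -0.2334, 0.13, -84.3) t [ 0.151   0.6989 -0.0037] a [ 0.003   0.0044 -0.0144]
```

>>> {"method": "carry_out", "body": {
  "deltas": [
    {"tx":0.151,"ty":0.7,"tz":0,"ax":0,"ay":0,"az":-0.014,"jaw":1},
    {"tx":0.151,"ty":0.7,"tz":0,"ax":0,"ay":0,"az":-0.014,"jaw":1},
    {"tx":0.151,"ty":0.7,"tz":0,"ax":0,"ay":0,"az":-0.014,"jaw":1},
    {"tx":0.151,"ty":0.7,"tz":0,"ax":0,"ay":0,"az":-0.014,"jaw":1},
    {"tx":0.151,"ty":0.7,"tz":0,"ax":0,"ay":0,"az":-0.014,"jaw":1},
    {"tx":0.151,"ty":0.7,"tz":0,"ax":0,"ay":0,"az":-0.014,"jaw":1}
  ]
}}

```text
time_s: 12.92
ee_pos: [0.5373, -0.2262, 0.1278]
ee_rot: [0.999, 0.055, -0.002, -0.002]
contact_force: [0.3, 0.2, 0.3]
grip_width: 0.408
gripper_force: 60.2
```

Run:
```python
from h import *
plan((.536,-.2334,.02,-84.3))
im,W=cloud('wrist','w8.png')
P=sel(W,(.5,.575),(-.27,-.2),(.13,.16));print('held',rect(P), rect(P[P[:,2]>.143]))
print('hold',rect(sel(W,(.47,.6),(-.3,-.14),(.007,.02))))
```

```text
t 12.93 p [ 0.5373 -0.2262  0.1278] yaw -83.73 F [0.3 0.2 0.3] w 34.7 gf 60.2
(0.536, -0.2334, 0.02, -84.3) t [-0.0057  0.0246  0.3593] a [-0.0062  0.0064  0.0189]
held (array([ 537.3, -229.1]), array([37. , 56.7]), 6.3, 3809) (array([ 537.2, -229.1]), array([36.8, 56.7]), 6.1, 2885)
hold (array([ 535.8, -217.8]), array([ 79.8, 110.2]), 5.8, 7477)
```

View pics/w8.png

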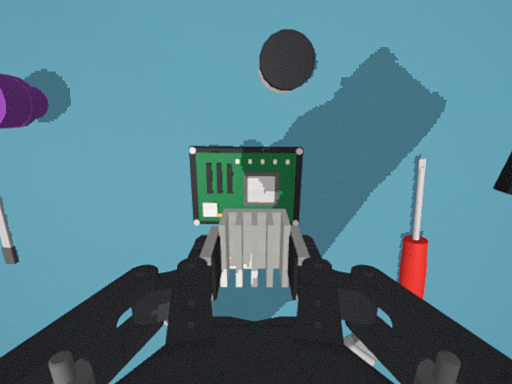

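The heat sink is held square at (255,245), and the chip is at (262,188). The chip centre comes out at about (0.5372, −0.233). Descending.

>>> {"method": "carry_out", "body": {
  "deltas": [
    {"tx":-0.002,"ty":0.023,"tz":0.15,"ax":0,"ay":0,"az":0.015,"jaw":1},
    {"tx":-0.002,"ty":0.023,"tz":0.28,"ax":0,"ay":0,"az":0.015,"jaw":1},
    {"tx":-0.002,"ty":0.023,"tz":0.3,"ax":0,"ay":0,"az":0.015,"jaw":1},
    {"tx":-0.002,"ty":0.023,"tz":0.3,"ax":0,"ay":0,"az":0.015,"jaw":1},
    {"tx":-0.002,"ty":0.023,"tz":0.3,"ax":0,"ay":0,"az":0.015,"jaw":1}
  ]
}}

```text
time_s: 13.6
ee_pos: [0.5389, -0.2364, 0.0405]
ee_rot: [0.999, 0.05, 0.001, 0.001]
contact_force: [0.0, -0.1, -0.4]
grip_width: 0.402
gripper_force: 60.2
```

Run:
```python
from h import *
plan((.537,-.233,.022,-84.2))
```

```text
t 13.6 p [ 0.5389 -0.2364  0.0405] yaw -84.3 F [ 0.  -0.1 -0.4] w 34.2 gf 60.2
(0.537, -0.233, 0.022, -84.2) t [-0.0053 -0.0121  0.0618] a [ 0.0027 -0.0022 -0.0035]
```

>>> {"method": "carry_out", "body": {
  "deltas": [
    {"tx":-0.005,"ty":-0.012,"tz":0.02,"ax":0,"ay":0,"az":0,"jaw":1},
    {"tx":-0.005,"ty":-0.012,"tz":0.04,"ax":0,"ay":0,"az":0,"jaw":1},
    {"tx":-0.005,"ty":-0.012,"tz":0.055,"ax":0,"ay":0,"az":0,"jaw":1},
    {"tx":-0.005,"ty":-0.012,"tz":0.06,"ax":0,"ay":0,"az":0,"jaw":1},
    {"tx":-0.005,"ty":-0.012,"tz":0.06,"ax":0,"ay":0,"az":0,"jaw":1},
    {"tx":-0.005,"ty":-0.012,"tz":0.06,"ax":0,"ay":0,"az":0,"jaw":1}
  ]
}}

```text
time_s: 14.35
ee_pos: [0.535, -0.2326, 0.0219]
ee_rot: [0.999, 0.049, -0.001, -0.001]
contact_force: [-3.9, 2.2, 10.6]
grip_width: 0.408
gripper_force: 61.6
```

Run:
```python
from h import *
plan((.537,-.233,.0215,-84.2))
for n in ('scene','side'):
    W=cloud(n)[1]; P=sel(W,(.5,.575),(-.265,-.2),(.034,.043));print(rect(P)); 
    P=sel(W,(.51,.56),(-.25,-.21),(.03,.05));print(np.percentile(P[:,2],[10,50,90]).round(4))
```

```text
t 14.35 p [ 0.535  -0.2326  0.0219] yaw -84.36 F [-3.9  2.2 10.6] w 34.6 gf 61.6
(0.537, -0.233, 0.0215, -84.2) t [0.0064 0.0019 0.0015] a [-0.0025  0.0053 -0.0053]
(array([ 533.8, -232.2]), array([36.1, 60.7]), 3.3, 168)
[0.0321 0.0386 0.0407]
(array([ 531.9, -233.7]), array([59.6, 37.1]), 81.7, 232)
[0.0322 0.0382 0.0426]
```

It's on the chip (10 N contact, x within 2 mm). Releasing.

>>> {"method": "carry_out", "body": {
  "deltas": [
    {"tx":0.003,"ty":0,"tz":-0.004,"ax":0,"ay":0,"az":0,"jaw":1},
    {"tx":0.003,"ty":0,"tz":-0.004,"ax":0,"ay":0,"az":0,"jaw":-0.3},
    {"tx":0.003,"ty":0,"tz":-0.004,"ax":0,"ay":0,"az":0,"jaw":-0.3},
    {"tx":0.003,"ty":0,"tz":-0.004,"ax":0,"ay":0,"az":0,"jaw":-0.3},
    {"tx":0.003,"ty":0,"tz":-0.05,"ax":0,"ay":0,"az":0,"jaw":-0.3},
    {"tx":0.003,"ty":0,"tz":-0.15,"ax":0,"ay":0,"az":0,"jaw":-0.3},
    {"tx":0.003,"ty":0,"tz":-0.36,"ax":0,"ay":0,"az":0,"jaw":-0.3},
    {"tx":0.003,"ty":0,"tz":-0.36,"ax":0,"ay":0,"az":0,"jaw":-0.3},
    {"tx":0.003,"ty":0,"tz":-0.36,"ax":0,"ay":0,"az":0,"jaw":-0.3}
  ]
}}

```text
time_s: 15.58
ee_pos: [0.5366, -0.2327, 0.1292]
ee_rot: [0.999, 0.049, -0.001, 0.0]
contact_force: [-0.7, 1.1, -1.0]
grip_width: 0.651
gripper_force: 0.0
```

Run:
```python
from h import *
plan((.649,-.239,.12,-84.2))
for n in ('scene','side','wrist'):
    W=cloud(n,n+'9.png')[1]; P=sel(W,(.5,.575),(-.265,-.2),(.03,.043));print(n,rect(P),np.percentile(P[:,2],[10,50,90]).round(4))
    print('hold',rect(sel(W,(.47,.6),(-.3,-.14),(.007,.02))))
    print('jar',circ(sel(W,(.6,.7),(-.28,-.2),(.036,.05))))
```

```text
t 15.57 p [ 0.5366 -0.2327  0.1292] yaw -84.36 F [-0.7  1.1 -1. ] w 55.4 gf 0.0
(0.649, -0.239, 0.12, -84.2) t [0.3709 0.0577 0.0302] a [ 0.0001  0.0027 -0.0052]
scene (array([ 534.5, -233. ]), array([37.9, 36. ]), 4.9, 181) [0.0319 0.0387 0.0402]
hold (array([ 534. , -217.8]), array([ 83.4, 109.8]), 5.8, 1263)
jar (array([ 649.1, -239.4]), 22.5, 422)
side (array([ 535. , -233.9]), array([38.6, 37.6]), 5.0, 299) [0.0319 0.0378 0.0405]
hold (array([ 534.8, -219.2]), array([ 81.8, 110.2]), 5.2, 1237)
jar (array([ 649.9, -240.3]), 23.6, 276)
wrist (array([ 536. , -233.1]), array([35.9, 36. ]), 5.6, 829) [0.0371 0.0393 0.0401]
hold (array([ 536. , -217.6]), array([ 79.6, 110.4]), 5.8, 7014)
jar (array([ 649.2, -238.8]), 21.9, 2700)
```

The heat sink is centred within 2 mm, flat and square. Next the jar, keeping this yaw.

>>> {"method": "carry_out", "body": {
  "deltas": [
    {"tx":0.37,"ty":0.059,"tz":0.05,"ax":0,"ay":0,"az":0,"jaw":-0.46},
    {"tx":0.37,"ty":0.059,"tz":0.1,"ax":0,"ay":0,"az":0,"jaw":-0.46},
    {"tx":0.37,"ty":0.059,"tz":0.1,"ax":0,"ay":0,"az":0,"jaw":-0.46},
    {"tx":0.37,"ty":0.059,"tz":0.1,"ax":0,"ay":0,"az":0,"jaw":-0.46},
    {"tx":0.37,"ty":0.059,"tz":0.2,"ax":0,"ay":0,"az":0,"jaw":-0.46},
    {"tx":0.37,"ty":0.059,"tz":0.3,"ax":0,"ay":0,"az":0,"jaw":-0.46},
    {"tx":0.37,"ty":0.059,"tz":0.37,"ax":0,"ay":0,"az":0,"jaw":-0.46},
    {"tx":0.37,"ty":0.059,"tz":0.39,"ax":0,"ay":0,"az":0,"jaw":-0.46},
    {"tx":0.37,"ty":0.059,"tz":0.39,"ax":0,"ay":0,"az":0,"jaw":-0.46},
    {"tx":0.37,"ty":0.059,"tz":0.39,"ax":0,"ay":0,"az":0,"jaw":1},
    {"tx":0.37,"ty":0.059,"tz":0.39,"ax":0,"ay":0,"az":0,"jaw":1},
    {"tx":0.37,"ty":0.059,"tz":0.39,"ax":0,"ay":0,"az":0,"jaw":1},
    {"tx":0.37,"ty":0.059,"tz":0.39,"ax":0,"ay":0,"az":0,"jaw":1},
    {"tx":0.37,"ty":0.059,"tz":0.39,"ax":0,"ay":0,"az":0,"jaw":1}
  ]
}}

```text
time_s: 17.48
ee_pos: [0.6498, -0.2401, 0.0132]
ee_rot: [0.999, 0.049, 0.0, 0.001]
contact_force: [-0.3, 0.1, 5.5]
grip_width: 0.488
gripper_force: 61.7
```

Run:
```python
from h import *
plan((.649,-.239,.1,-84.3),(.6057,-.0976,.1,-84.3),(.6057,-.0976,.0135,-84.3))
```

```text
t 17.48 p [ 0.6498 -0.2401  0.0132] yaw -84.35 F [-0.3  0.1  5.5] w 41.5 gf 61.7
(0.649, -0.239, 0.1, -84.3) t [-0.002  -0.0033 -0.2895] a [ 0.0026 -0.0013 -0.0017]
(0.6057, -0.0976, 0.1, -84.3) t [-0.0992 -0.4866 -0.2902] a [ 0.0026 -0.0013 -0.0017]
(0.6057, -0.0976, 0.0135, -84.3) t [-0.0994 -0.487  -0.0019] a [ 0.0026 -0.0013 -0.0017]
```

>>> {"method": "carry_out", "body": {
  "deltas": [
    {"tx":0,"ty":0,"tz":-0.2,"ax":0,"ay":0,"az":0,"jaw":1},
    {"tx":0,"ty":0,"tz":-0.29,"ax":0,"ay":0,"az":0,"jaw":1},
    {"tx":-0.099,"ty":-0.487,"tz":-0.29,"ax":0,"ay":0,"az":0,"jaw":1},
    {"tx":-0.099,"ty":-0.487,"tz":-0.29,"ax":0,"ay":0,"az":0,"jaw":1},
    {"tx":-0.099,"ty":-0.487,"tz":-0.29,"ax":0,"ay":0,"az":0,"jaw":1},
    {"tx":-0.099,"ty":-0.487,"tz":-0.29,"ax":0,"ay":0,"az":0,"jaw":1},
    {"tx":-0.099,"ty":-0.487,"tz":-0.15,"ax":0,"ay":0,"az":0,"jaw":1},
    {"tx":-0.099,"ty":-0.487,"tz":-0.06,"ax":0,"ay":0,"az":0,"jaw":1},
    {"tx":-0.099,"ty":-0.487,"tz":-0.03,"ax":0,"ay":0,"az":0,"jaw":1},
    {"tx":-0.099,"ty":-0.487,"tz":-0.015,"ax":0,"ay":0,"az":0,"jaw":1},
    {"tx":-0.099,"ty":-0.487,"tz":-0.01,"ax":0,"ay":0,"az":0,"jaw":1},
    {"tx":-0.099,"ty":-0.487,"tz":-0.005,"ax":0,"ay":0,"az":0,"jaw":1},
    {"tx":-0.099,"ty":-0.487,"tz":-0.005,"ax":0,"ay":0,"az":0,"jaw":1}
  ]
}}

```text
time_s: 19.1
ee_pos: [0.6049, -0.097, 0.0134]
ee_rot: [0.999, 0.049, -0.001, 0.0]
contact_force: [-0.7, 0.3, -1.9]
grip_width: 0.491
gripper_force: 61.3
```

>>> {"method": "carry_out", "body": {
  "deltas": [
    {"tx":0,"ty":0,"tz":0.001,"ax":0,"ay":0,"az":0,"jaw":-0.46},
    {"tx":0,"ty":0,"tz":0.001,"ax":0,"ay":0,"az":0,"jaw":-0.46},
    {"tx":0,"ty":0,"tz":0.001,"ax":0,"ay":0,"az":0,"jaw":-0.46},
    {"tx":0,"ty":0,"tz":0.001,"ax":0,"ay":0,"az":0,"jaw":-0.46},
    {"tx":0,"ty":0,"tz":-0.15,"ax":0,"ay":0,"az":0,"jaw":-0.46},
    {"tx":0,"ty":0,"tz":-0.36,"ax":0,"ay":0,"az":0,"jaw":-0.46},
    {"tx":0,"ty":0,"tz":-0.36,"ax":0,"ay":0,"az":0,"jaw":-0.7},
    {"tx":0,"ty":0,"tz":-0.36,"ax":0,"ay":0,"az":0,"jaw":-0.7}
  ]
}}

```text
time_s: 20.1
ee_pos: [0.6046, -0.0969, 0.1209]
ee_rot: [0.999, 0.049, -0.001, -0.0]
contact_force: [0.7, 0.5, -1.7]
grip_width: 0.849
gripper_force: 0.0
```

Run:
```python
from h import *
plan((.387,-.162,.12,-84.3),(.387,-.162,.003,-84.3))
for n in ('scene','side'):
    W=cloud(n)[1]
    print('jar',circ(sel(W,(.57,.64),(-.14,-.06),(.036,.05))))
    print('dish',circ(sel(W,(.34,.43),(-.2,-.12),(.014,.026))))
```

```text
t 20.1 p [ 0.6046 -0.0969  0.1209] yaw -84.36 F [ 0.7  0.5 -1.7] w 72.2 gf 0.0
(0.387, -0.162, 0.12, -84.3) t [-0.7432  0.1448  0.0045] a [-0.0008  0.0043 -0.0019]
(0.387, -0.162, 0.003, -84.3) t [-0.7423  0.145   0.3945] a [-0.0008  0.0043 -0.0019]
jar (array([604.6, -97.1]), 22.2, 338)
dish None
jar (array([604. , -97.7]), 23.5, 231)
dish (array([ 386.3, -162.2]), 30.2, 238)
```

Jar is placed where intended. Now the dish.

>>> {"method": "carry_out", "body": {
  "deltas": [
    {"tx":-0.743,"ty":0.145,"tz":0,"ax":0,"ay":0,"az":0,"jaw":-0.7},
    {"tx":-0.743,"ty":0.145,"tz":0,"ax":0,"ay":0,"az":0,"jaw":-0.7},
    {"tx":-0.743,"ty":0.145,"tz":0,"ax":0,"ay":0,"az":0,"jaw":-0.7},
    {"tx":-0.743,"ty":0.145,"tz":0,"ax":0,"ay":0,"az":0,"jaw":-0.7},
    {"tx":-0.743,"ty":0.145,"tz":0,"ax":0,"ay":0,"az":0,"jaw":-0.7},
    {"tx":-0.743,"ty":0.145,"tz":0.05,"ax":0,"ay":0,"az":0,"jaw":-0.7},
    {"tx":-0.743,"ty":0.145,"tz":0.2,"ax":0,"ay":0,"az":0,"jaw":-0.7},
    {"tx":-0.743,"ty":0.145,"tz":0.24,"ax":0,"ay":0,"az":0,"jaw":-0.7},
    {"tx":-0.743,"ty":0.145,"tz":0.24,"ax":0,"ay":0,"az":0,"jaw":-0.7}
  ]
}}

```text
time_s: 21.32
ee_pos: [0.3865, -0.1618, 0.0485]
ee_rot: [0.999, 0.049, -0.003, -0.0]
contact_force: [-0.1, -0.1, 0.5]
grip_width: 0.853
gripper_force: 0.0
```

Run:
```python
from h import *
plan((.387,-.162,.004,-84.3))
im,W=cloud('wrist','w10.png')
print('dish',circ(sel(W,(.34,.43),(-.21,-.12),(.014,.026))))
```

```text
t 21.32 p [ 0.3865 -0.1618  0.0485] yaw -84.33 F [-0.1 -0.1  0.5] w 72.5 gf 0.0
(0.387, -0.162, 0.004, -84.3) t [0.0023 0.0011 0.1483] a [-0.0017  0.0101 -0.0009]
dish (array([ 388. , -161.9]), 28.0, 1441)
```

View pics/w10.png

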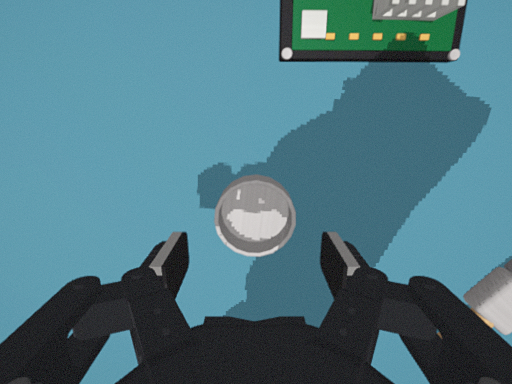

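The dish at (255,215) is centred between the fingers. Descending and gripping.

>>> {"method": "carry_out", "body": {
  "deltas": [
    {"tx":0.003,"ty":0.001,"tz":0.08,"ax":0,"ay":0.005,"az":0,"jaw":-0.7},
    {"tx":0.003,"ty":0.001,"tz":0.13,"ax":0,"ay":0.005,"az":0,"jaw":-0.7},
    {"tx":0.003,"ty":0.001,"tz":0.148,"ax":0,"ay":0.005,"az":0,"jaw":-0.7},
    {"tx":0.003,"ty":0.001,"tz":0.148,"ax":0,"ay":0.005,"az":0,"jaw":-0.7},
    {"tx":0.003,"ty":0.001,"tz":0.148,"ax":0,"ay":0.005,"az":0,"jaw":1},
    {"tx":0.003,"ty":0.001,"tz":0.148,"ax":0,"ay":0.005,"az":0,"jaw":1},
    {"tx":0.003,"ty":0.001,"tz":0.148,"ax":0,"ay":0.005,"az":0,"jaw":1},
    {"tx":0.003,"ty":0.001,"tz":0.148,"ax":0,"ay":0.005,"az":0,"jaw":1}
  ]
}}

```text
time_s: 22.38
ee_pos: [0.3888, -0.1627, 0.0065]
ee_rot: [0.999, 0.049, 0.001, -0.0]
contact_force: [-2.0, 0.9, 9.6]
grip_width: 0.621
gripper_force: 61.1
```

Run:
```python
from h import *
plan((.387,-.162,.08,-84.3),(.524,-.1057,.08,-84.3),(.524,-.1057,.005,-84.3))
```

```text
t 22.38 p [ 0.3888 -0.1627  0.0065] yaw -84.39 F [-2.   0.9  9.6] w 52.8 gf 61.1
(0.387, -0.162, 0.08, -84.3) t [-0.0051 -0.0028 -0.245 ] a [-0.0002 -0.0044 -0.0029]
(0.524, -0.1057, 0.08, -84.3) t [ 0.4677 -0.1449 -0.2439] a [-0.0002 -0.0044 -0.0029]
(0.524, -0.1057, 0.005, -84.3) t [ 0.4671 -0.1449  0.0061] a [-0.0002 -0.0044 -0.0029]
```

>>> {"method": "carry_out", "body": {
  "deltas": [
    {"tx":0,"ty":0,"tz":-0.15,"ax":0,"ay":0,"az":0,"jaw":1},
    {"tx":0,"ty":0,"tz":-0.25,"ax":0,"ay":0,"az":0,"jaw":1},
    {"tx":0.47,"ty":-0.145,"tz":-0.25,"ax":0,"ay":0,"az":0,"jaw":1},
    {"tx":0.47,"ty":-0.145,"tz":-0.25,"ax":0,"ay":0,"az":0,"jaw":1},
    {"tx":0.47,"ty":-0.145,"tz":-0.25,"ax":0,"ay":0,"az":0,"jaw":1},
    {"tx":0.47,"ty":-0.145,"tz":-0.25,"ax":0,"ay":0,"az":0,"jaw":1},
    {"tx":0.47,"ty":-0.145,"tz":-0.15,"ax":0,"ay":0,"az":0,"jaw":1},
    {"tx":0.47,"ty":-0.145,"tz":-0.06,"ax":0,"ay":0,"az":0,"jaw":1},
    {"tx":0.47,"ty":-0.145,"tz":-0.03,"ax":0,"ay":0,"az":0,"jaw":1},
    {"tx":0.47,"ty":-0.145,"tz":-0.015,"ax":0,"ay":0,"az":0,"jaw":1},
    {"tx":0.47,"ty":-0.145,"tz":-0.005,"ax":0,"ay":0,"az":0,"jaw":1},
    {"tx":0.47,"ty":-0.145,"tz":0,"ax":0,"ay":0,"az":0,"jaw":1},
    {"tx":0.47,"ty":-0.145,"tz":0,"ax":0,"ay":0,"az":0,"jaw":1}
  ]
}}

```text
time_s: 24.0
ee_pos: [0.5244, -0.1056, 0.0066]
ee_rot: [0.999, 0.049, 0.001, -0.0]
contact_force: [-2.6, 0.8, 5.5]
grip_width: 0.621
gripper_force: 64.8
```

Placed. Releasing with a limited opening, rising clear and checking everything.

>>> {"method": "carry_out", "body": {
  "deltas": [
    {"tx":0,"ty":0,"tz":0,"ax":0,"ay":0,"az":0,"jaw":-0.55},
    {"tx":0,"ty":0,"tz":0,"ax":0,"ay":0,"az":0,"jaw":-0.55},
    {"tx":0,"ty":0,"tz":0,"ax":0,"ay":0,"az":0,"jaw":-0.55},
    {"tx":0,"ty":0,"tz":0,"ax":0,"ay":0,"az":0,"jaw":-0.55},
    {"tx":0,"ty":0,"tz":-0.1,"ax":0,"ay":0,"az":0,"jaw":-0.55},
    {"tx":0,"ty":0,"tz":-0.3,"ax":0,"ay":0,"az":0,"jaw":-0.55},
    {"tx":0,"ty":0,"tz":-0.5,"ax":0,"ay":0,"az":0,"jaw":-0.55},
    {"tx":0,"ty":0,"tz":-0.75,"ax":0,"ay":0,"az":0,"jaw":-0.55},
    {"tx":0,"ty":0,"tz":-0.75,"ax":0,"ay":0,"az":0,"jaw":-0.55},
    {"tx":0,"ty":0,"tz":-0.75,"ax":0,"ay":0,"az":0,"jaw":-0.55},
    {"tx":0,"ty":0,"tz":-0.75,"ax":0,"ay":0,"az":0,"jaw":-0.55}
  ]
}}

```text
time_s: 25.38
ee_pos: [0.5224, -0.1048, 0.2276]
ee_rot: [0.999, 0.049, -0.002, -0.001]
contact_force: [-1.0, 0.6, -0.1]
grip_width: 0.78
gripper_force: 0.0
```

Run:
```python
from h import *
plan()
def fr(c,o,yaw): 
    a=np.radians(yaw); d=np.array(c)-o; return np.round([d[0]*np.cos(a)+d[1]*np.sin(a),-d[0]*np.sin(a)+d[1]*np.cos(a)],1)
for n in ('scene','side','wrist'):
    W=cloud(n,n+'11.png')[1]; print(n)
    h=rect(sel(W,(.47,.6),(-.3,-.14),(.007,.02))); o=h[0] if n!='wrist' else np.array([536,-217.7]);print('hold',h)
    for k,b in dict(jar=((.57,.64),(-.14,-.06),(.036,.05)),dish=((.48,.56),(-.15,-.06),(.014,.026)),hs=((.5,.575),(-.265,-.2),(.03,.043))).items():
        c=circ(sel(W,*b)); print(k,c, c and fr(c[0],o,5.7))
    Q=sel(W,(.51,.57),(.09,.145),(.06,.09)); 
    if len(Q)>20:print('eye',circ(Q),np.median(Q[:,2]).round(4))
a=cv2.imread('pics/scene11.png')[100:310,90:400]
cv2.imwrite('pics/v11.png',cv2.resize(a,None,fx=2.5,fy=2.5,interpolation=3))
```

```text
t 25.38 p [ 0.5224 -0.1048  0.2276] yaw -84.35 F [-1.   0.6 -0.1] w 66.3 gf 0.0
scene
hold (array([ 534.7, -217.7]), array([ 83. , 109.8]), 5.9, 1260)
jar (array([604.5, -98. ]), 22.5, 344) [ 81.3 112.2]
dish (array([ 523.2, -106.4]), 28.5, 173) [ -0.4 111.9]
hs (array([ 536. , -232.6]), 24.5, 179) [ -0.2 -15. ]
eye (array([539.7, 115.1]), 22.3, 316) 0.0709
side
hold (array([ 534.7, -219.3]), array([ 82.1, 109.7]), 5.6, 1247)
jar (array([604.8, -99.4]), 22.9, 229) [ 81.7 112.3]
dish (array([ 523., -108.]), 29.4, 167) [ -0.6 111.9]
hs (array([ 535.4, -233.6]), 25.4, 304) [ -0.7 -14.3]
eye (array([539.6, 112.8]), 24.1, 215) 0.0702
wrist
hold (array([ 534.9, -217.8]), array([ 78.9, 109.8]), 5.9, 3693)
jar (array([604.7, -97.3]), 22.0, 1171) [ 80.3 113. ]
dish (array([ 524.1, -106.3]), 27.9, 345) [ -0.8 112. ]
hs (array([ 535.3, -232.5]), 25.0, 756) [ -2.2 -14.7]
eye (array([540.2, 114.7]), 22.3, 1403) 0.0709
```

View pics/v11.png

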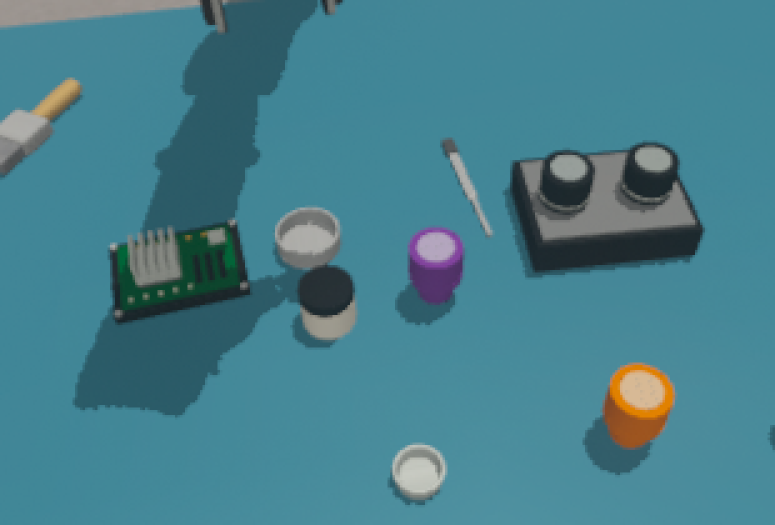

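Everything is in place: heat sink (155,258), dish (308,237), jar (328,303), and the eyepiece (567,180) level with its twin.

```bash
python3 -c "
from cell import *
print(hand_in())"
```

```text
the job is handed in; nothing more can be done
None
```

The job is handed in, with no verdict shown: the last camera check had the eyepiece seated level with its twin, the heat sink on the chip within about 2 mm, the dish and jar within about 2 mm of their places, and the gripper clear of everything.

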